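# Index the dispensing nozzle to the open jar

### The job

The dispensing carriage is parked at one end of its notched slide rail, beside a row of four small jars. Lift the carriage's release bar and hold it up while you slide the carriage along until its nozzle stands over the one jar without a cap, then let go so that the bar drops fully down and catches that jar's notch. Leave the open jar standing where it is.

Things in the scene. Friction and masses are not known exactly. Their poses are not given: they have to be found in the camera images.
- rail: Slide rail fixed to the bench: light grey base plate 215 x 360 x 12 mm, two steel shafts, a toothed steel rack between them. Origin on the bench under the rack's middle; z up, y along the rail (direction of sliding), x towards the jars. Four notches at y = -22.5, 22.5, 67.5, 112.5 mm, a jar by each (at x = 110 mm); further to -y a toothless parking bay where the carriage starts.
- carriage (a joint): Travel of the carriage along rail y, m: 0 to 0.045 in the parking bay, 0.09, 0.135, 0.18, 0.225 in the notches. Grey plate 125 x 44 mm, top 74 mm above the bench, 1 N of friction. With the bar down it cannot leave the bay or a notch (1.5 mm of play either way). When the bar is let go over the teeth, their sloping tops guide it up to 20 mm either way into the nearest notch.
- bar_grip (a point): Centre of the release bar over the carriage: level dark steel bar, 90 mm (rail x) by 14 mm wide (rail y) by 12 mm high, on two rods 26 mm either side of centre. Down: this point is 106 mm above the bench, 26 mm free under the bar. Moves with the carriage; lifts straight up, at most 34 mm, against 6 to 9 N (spring); 22 mm or more frees the carriage. Let go, it drops by itself.
- nozzle_tip (a point): Lower end of the nozzle, a 12 mm steel tube pointing down from an arm fixed to the carriage. 110 mm from bar_grip along rail x, level with it along rail y, 82 mm above the bench; passes 15 mm or more above all the jars.
- open_jar: The one jar without a cap: amber glass, open mouth, 34 mm in diameter, 42 mm high, standing loose on the rail's base plate (foot 12 mm above the bench), within 4 mm of level with its notch. Origin at the centre of its underside. The other three jars: same glass and diameter, dark caps, 52 mm high.
Not all that is in view belongs to the job. Leave any pink or red look-alike of the open_jar alone.

How it is judged:
On the way, in this order (a step that is already met when the one before it is completed fails the run):
1. the release bar is lifted clear of the teeth (bar_grip 18 mm or more above its low position) (height (world z) of bar_grip above 0.124 m), for 0.2 s.
2. with the bar still up, the nozzle is brought over the open jar (within 25 mm) (height (world z) of bar_grip above 0.124 m and horizontal distance between nozzle_tip and open_jar below 0.025 m), for 0.1 s.
At the end, for the whole second after the job is handed in: The nozzle tip is within 14 mm (level distance) of the open jar's axis, the release bar is down (bar_grip less than 110 mm above the bench: the pin is in the notch), and the open jar stands upright (within 8 degrees) and within 15 mm of where it stood (horizontal distance between nozzle_tip and open_jar below 0.014 m and height (world z) of bar_grip below 0.11 m and angle between open_jar's own z axis and vertical below 0.15 rad and distance of open_jar from where it was at the start of the episode below 0.015 m); the robot touches nothing.
It fails at once if the open jar is tipped over or pushed away by more than 20 mm (angle between open_jar's own z axis and vertical above 0.5 rad or distance of open_jar from where it was at the start of the episode above 0.02 m).
It also fails if it takes over 35 s, if anything falls off the work surface, if the arm or the gripper's body presses on something with over 40 N, if the wrist force passes 120 N, or if a joint passes its speed limit or range.

### The arm

A 7-joint arm with a two-finger parallel gripper is mounted at the origin on the work surface. World frame = base frame: x ahead of the robot, y to its left, z up, the work surface at z = 0. Lengths are in m, angles in rad, forces in N, time in s.
With the tool pointing down it reaches from about 0.4 to 0.875 m from the base axis. Payload 6.5 kg.
Tool frame: the origin (TCP) lies at the very end of the fingers, on their centre line; the grasp point (between the pads) lies 19 mm behind it; z points along the fingers, y is the line along which they close (so a half turn about z gives the same grasp; the last joint's range is limited). The gripper opens to 85 mm and grips with 20 to 120 N. Pads are 22 mm wide; open, the fingers measure 114 mm over their backs; the gripper's body (76 mm by 85 mm) begins 54 mm behind the grasp point. The pads swing forward as they close: fully open they stand 13 mm farther back than shut.
Start: joints at [1.142, 0.536, -0.004, 1.538, 0.003, 1.067, -0.071], TCP at [0.231, -0.608, 0.231] pointing down, gripper open.
Joint ranges: [-2.7, 2.7], [-0.37, 2.16], [-1.27, 1.26], [0.24, 2.4], [-1.31, 4.45], [0.19, 1.91], [-2.76, 2.76]. Speed limits (rad/s): [2.39, 2.39, 3.14, 3.14, 3.14, 3.14, 3.14].

### API

Orientations are given as a 3x3 rotation matrix whose columns are the frame's x, y, z axes.
In Python, from plant import * gives the robot as it stands. Calls block until the motion is done:
- move_pose(position, orientation): joint-space move of the TCP to a pose.
- line_to(position, velocity=0.15, orientation=None, until_force=None): straight line of the TCP; orientation=None keeps the orientation; velocity is the mean speed in m/s. With until_force (N) it stops when the force on the tool has changed by that much, and returns True; else False.
- set_joints(angles): joint-space move.
- gripper_to(opening): finger opening in m; the grip force is fixed at half the most; returns when the fingers have stopped.
- hold(seconds).
- solve_ik(position, orientation): joint angles nearest the present ones, or None.
- read_state(): the state.
- grab_frame(name): name is "scene" or "side" or "wrist"; returns a dict with "frame" (480x640x3 uint8, red, green, blue), "fx", "fy", "cx", "cy" (pixels), "R" (3x3) and "t" (3): a world point X has camera coordinates R X + t. Camera axes: x right, y down, z forward; pixel columns grow to the right and rows downward; lengths in m; the calibration is good to about 2 mm. A picture is of the moment at which its call begins. There is no depth.
A pose or a line that the arm cannot do raises MotionError and nothing moves.
- finish_job(): hands the job in; it is judged then, once.
Trained networks look in a picture, given as the dict that the camera call returned (one of the last four; its "shot" number tells which), for a name from the list of things; names that differ only in an ending like _2 or _b are one class to them, and where a whole thing is asked for, a point or a joint stands for the part that bears it (a point fixed in the world has none). Each returns a list of dicts, best first, with "p" (0 to 1); they miss things now and then, are a little off and sometimes report something else, mostly with a low value. They report only what shows in the picture. A call takes as long as a camera call. They do not tell look-alikes from the thing itself.
- boxes_of(picture, name): "extent" ([left, top, right, bottom] as shares, 0 to 1, of the picture: columns of its width, rows of its height, round what is visible of it).
- outline_of(picture, name): "mask" (480x640 bool, what is visible of it) and "extent" ([left, top, right, bottom] as shares, 0 to 1, of the picture: columns of its width, rows of its height, round what is visible of it).
- place_of(picture, name): "point" ([column, row] as shares, 0 to 1, of the picture: columns of its width, rows of its height: a listed point, or the origin of a listed thing).
The state is a dict: "clock": time; "joint_pos": joint angles; "qvel": joint speeds; "effort": joint torques, N m; "position": TCP position; "orientation": TCP orientation; "contact_force": force on the tool from outside, world axes, zero at the start; "wrist_torque": the same for the moment, N m; "grip_width": finger opening in m; "grip_force": force on a finger pad.
Only numpy, scipy, OpenCV 4.12 (cv2) and the standard library are available. Lean on these libraries where they do the work, as an engineer would, in place of code of your own. Each camera call takes 0.05 s, during which the arm holds its last target. There are 200 camera calls.

## Working session

There is one attempt and no reset: what is moved stays moved. The work goes in short steps, each a Python script; the robot and the scene stay as the last script left them, time stands still between calls to the robot, and variables do not carry over. Pictures are saved under pics/ and viewed, at most 10 in all, crops included, and the job is handed in when it is done.

```bash
mkdir -p pics
python3 - <<'E'
from plant import *
import cv2,numpy as np
ims=[]
for n in ["scene","side"]:
    p=grab_frame(n); ims.append(p["frame"])
    print(n,[round(p[k],1) for k in("fx","fy","cx","cy")],np.round(p["R"],4).tolist(),np.round(p["t"],4).tolist())
    for o in["rail","bar_grip","nozzle_tip","open_jar"]:
        print(o,[(np.round(np.array(d["point"])*[640,480],1).tolist(),round(d["p"],2)) for d in place_of(p,o)])
    cv2.imwrite(f"pics/{n}.png",p["frame"][:,:,::-1])
E
```

```text
scene [520.5, 520.5, 310.1, 242.9] [[-0.3451, 0.9384, 0.0165], [0.7903, 0.3, -0.5343], [-0.5064, -0.1714, -0.8451]] [0.1193, -0.4389, 1.359]
rail [([311.9, 247.5], 0.65), ([270.9, 213.7], 0.65)]
bar_grip [([270.8, 217.8], 0.67)]
nozzle_tip [([265.0, 272.8], 0.87)]
open_jar [([317.2, 293.8], 0.96), ([439.6, 295.7], 0.92)]
side [589.1, 589.1, 322.0, 231.6] [[-0.7273, -0.6862, 0.0072], [-0.3725, 0.386, -0.844], [0.5764, -0.6165, -0.5363]] [0.503, 0.2653, 0.6378]
rail [([358.9, 295.8], 0.69)]
bar_grip [([383.2, 214.0], 0.93), ([317.6, 207.1], 0.26)]
nozzle_tip [([320.4, 207.0], 0.83)]
open_jar [([208.8, 381.7], 0.87), ([293.3, 276.4], 0.75), ([148.5, 343.3], 0.64)]
```

View pics/scene.png

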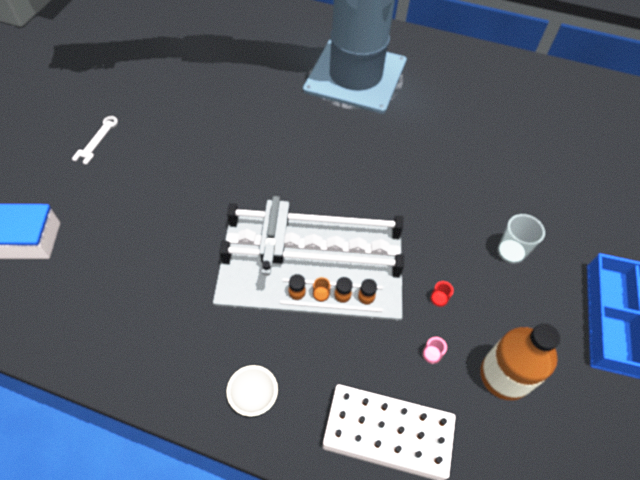

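View pics/side.png

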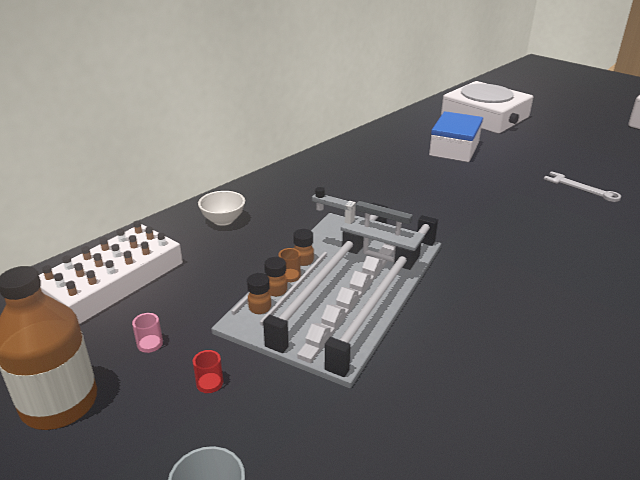

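The scene view shows three open-cup candidates: amber (320,290), red (441,294) and pink (434,350). The side view shows them at (290,263), (208,372) and (148,332). The amber one is second in the jar row, so it is the open jar, and red and pink are decoys. I'll confirm in a crop and fit the rail pose.

```bash
cat > fit.py <<'E'
import numpy as np
from scipy.optimize import least_squares
def proj(p,X):
    c=np.array(p["R"])@X+np.array(p["t"]); return np.array([p["fx"]*c[0]/c[2]+p["cx"],p["fy"]*c[1]/c[2]+p["cy"]])
def w(q,x,y,z):
    c,s=np.cos(q[2]),np.sin(q[2]); return np.array([q[0]+c*x-s*y,q[1]+s*x+c*y,z])
E
python3 - <<'E'
from plant import *
from fit import *
import cv2
ps={n:grab_frame(n) for n in("scene","side")}
# kind, pixel ; carriage y = -0.1125+s
obs=[]
for n,b,nz,caps,oj in(("scene",(270.8,217.8),(265,272.8),[(297,281),(344,284),(369,287)],(317.2,293.8)),("side",(383.2,214),(320.4,207),[(303,237),(275,266),(258,282)],(293.3,276.4))):
    obs+=[(n,0,None,.106,b),(n,.110,None,.082,nz),(n,.11,.0225,.012,oj)]
    obs+=[(n,.11,y,.064,c) for y,c in zip((-.0225,.0675,.1125),caps)]
f=lambda q:np.concatenate([proj(ps[n],w(q,x,q[3]-.1125 if y is None else y,z))-c for n,x,y,z,c in obs])
r=least_squares(f,[.55,0,0,.02],loss="soft_l1",f_scale=2)
print(np.round(r.x,4)); print(np.round(f(r.x).reshape(-1,2),1).tolist())
q=r.x; np.save("q.npy",q); print("bar",w(q,0,q[3]-.1125,.106),"goal",w(q,0,.0225,.106))
a=ps["scene"]["frame"][190:320,200:420];b=ps["side"]["frame"][180:310,220:440]
cv2.imwrite("pics/crop.png",cv2.resize(np.vstack([a,b])[:,:,::-1],None,fx=2.3,fy=2.3,interpolation=cv2.INTER_CUBIC))
E
```

```text
[0.5398 0.0754 0.2887 0.0336]
[[0.6, -2.0], [0.7, -0.0], [2.9, -0.0], [-0.3, -1.5], [1.5, -1.4], [0.9, -2.8], [0.6, -4.3], [-0.5, -0.3], [-3.1, -2.1], [0.5, -4.5], [-0.7, -4.0], [-0.2, -3.5]]
bar [ 5.62313225e-01 -2.37151838e-04  1.06000000e-01] goal [0.53343812 0.09698428 0.106     ]
```

View pics/crop.png

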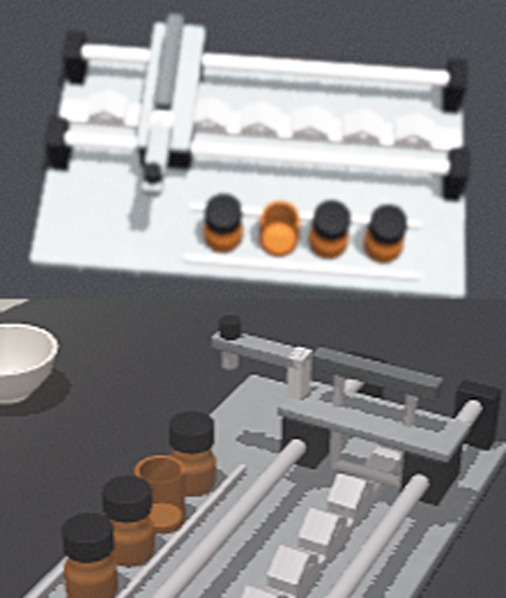

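The crop confirms the amber jar without a cap, second in the row, at notch y = +22.5 (travel 0.135). Next I move above the bar and take a wrist look.

```bash
cat >> fit.py <<'E'
def Rt(yaw,sg=1):
    y=sg*np.array([-np.sin(yaw),np.cos(yaw),0]); z=np.array([0,0,-1.]); return np.column_stack([np.cross(y,z),y,z])
E
python3 - <<'E'
from plant import *
from fit import *
import cv2
q=np.load("q.npy"); P=w(q,0,q[3]-.1125,.22)
j0=np.array(read_state()["joint_pos"]);best=None
for sg in(1,-1):
    j=solve_ik(P,Rt(q[2],sg)); 
    if j is not None:
        d=np.abs(np.array(j)-j0).max(); print(sg,np.round(j,2),d)
        if best is None or d<best[0]: best=(d,sg)
sg=best[1]; np.save("sg.npy",sg)
move_pose(P,Rt(q[2],sg))
ps={n:grab_frame(n) for n in("wrist","side","scene")}
for n,p in ps.items():
    for o in["bar_grip","nozzle_tip","open_jar"]:
        print(n,o,[(np.round(np.array(d["point"])*[640,480],1).tolist(),round(d["p"],2)) for d in place_of(p,o)])
p=ps["wrist"]
print("pred",proj(p,w(q,0,q[3]-.1125,.106)),proj(p,w(q,.11,q[3]-.1125,.082)),proj(p,w(q,.11,.0225,.012)))
cv2.imwrite("pics/w1.png",p["frame"][:,:,::-1]); s=read_state();print(s["clock"],s["position"],s["grip_width"])
np.save("w.npy",p,allow_pickle=True)
E
```

```text
1 [ 0.55  0.55 -0.86  1.75  0.47  1.06  1.39] 1.4617403225893686
-1 [ 0.21  0.43 -0.37  1.77  0.18  0.98 -1.52] 1.4472412071888787
wrist bar_grip [([312.9, 236.1], 0.92)]
wrist nozzle_tip [([316.1, 79.0], 0.89)]
wrist open_jar [([211.0, 87.3], 0.84)]
side bar_grip [([382.3, 212.0], 0.64)]
side nozzle_tip [([316.7, 206.1], 0.64)]
side open_jar [([291.5, 277.5], 0.97), ([209.7, 383.3], 0.89), ([149.4, 343.3], 0.86)]
scene bar_grip [([269.1, 217.1], 0.7)]
scene nozzle_tip [([266.7, 272.5], 0.63)]
scene open_jar [([429.4, 355.2], 0.96), ([320.7, 295.0], 0.6)]
pred [321.1837745  232.73661455] [320.78086816  77.53906751] [210.16054225  88.97889643]
3.6583 [ 5.62303605e-01 -2.19566752e-04  2.20008662e-01] 0.08477041621682477
```

View pics/w1.png

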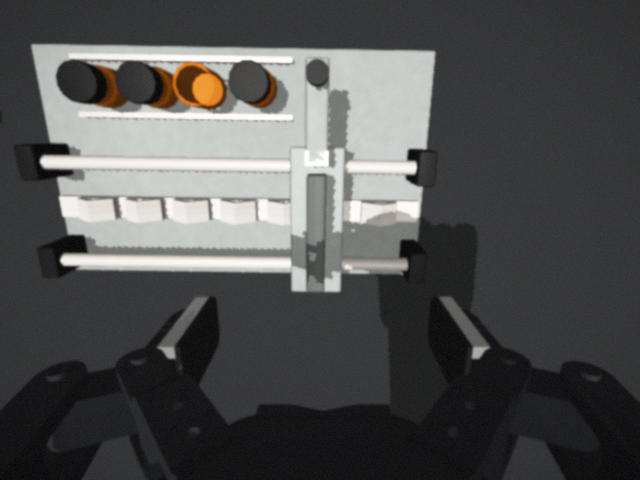

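The wrist view shows the bar centre at (316,233) running straight up the image, about 4 mm towards the jars' side of the predicted (321,233). The open jar is at (205,87), as predicted. I'll correct the travel to 0.0373, then grasp and lift.

Run:
```python
from plant import *
from fit import *
q=np.load("q.npy"); sg=int(np.load("sg.npy")); q[3]=.0373; np.save("q.npy",q); R=Rt(q[2],sg)
P=lambda z:w(q,0,q[3]-.1125,z)
line_to(P(.15),orientation=R)
print("hit",line_to(P(.086),velocity=.06,until_force=8))
gripper_to(0.0); s=read_state(); print(s["clock"],s["position"],s["grip_width"],s["grip_force"],s["contact_force"])
if .010<s["grip_width"]<.018:
    line_to(P(.115),velocity=.05); hold(.3)
s=read_state(); print(s["clock"],s["position"],s["grip_width"],s["grip_force"],s["contact_force"])
import cv2
a=grab_frame("side");p=grab_frame("wrist");print([(np.array(d["point"])*[640,480],d["p"]) for d in place_of(a,"bar_grip")],proj(a,P(.106)),proj(a,P(.135)))
cv2.imwrite("pics/l.png",np.vstack([a["frame"][150:390,180:500],p["frame"][::2,::2]])[:,:,::-1])
```

```text
hit False
6.1417 [0.56130436 0.00332814 0.0862035 ] 0.012693439629084027 58.49874794483185 [-0.60200535  0.43775423  3.4128339 ]
7.175 [0.56120364 0.00332187 0.11481262] 0.012848326542806592 58.427104353904724 [ 2.88987352  0.77850091 -7.94164435]
[(array([385.216, 197.616]), 0.9)] [382.85913336 210.75899954] [384.06490327 194.13536599]
```

View pics/l.png

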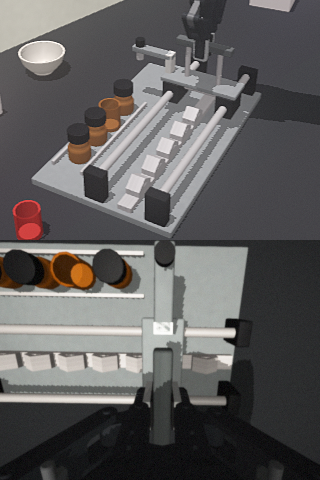

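The bar is gripped and raised about 28 mm, with 8 N of spring load. Now the slide.

Run:
```python
from plant import *
from fit import *
import cv2
q=np.load("q.npy")
print("hit",line_to(w(q,0,.0225,.115),velocity=.06,until_force=20)); hold(.3)
s=read_state(); print(s["clock"],s["position"],w(q,0,.0225,.115),s["grip_width"],s["contact_force"])
for n in("wrist","scene","side"):
    p=grab_frame(n)
    for o in["nozzle_tip","open_jar"]:
        print(n,o,[(np.round(np.array(d["point"])*[640,480],1).tolist(),round(d["p"],2)) for d in place_of(p,o)])
    print(proj(p,w(q,.11,.0225,.082)),proj(p,w(q,.11,.0225,.012)))
    if n!="side": cv2.imwrite(f"pics/s_{n}.png",p["frame"][:,:,::-1])
a=cv2.imread("pics/s_wrist.png");b=cv2.imread("pics/s_scene.png")[190:330,210:420]
cv2.imwrite("pics/s.png",np.vstack([a[:240,:630],cv2.resize(b,None,fx=2.4,fy=2.4)[:, :504] if 0 else cv2.resize(b,(630,340))]))
```

```text
hit False
9.4 [0.53448615 0.09888332 0.11559685] [0.53343812 0.09698428 0.115     ] 0.013116136052057739 [ 6.56338426  1.97075457 -7.94175464]
wrist nozzle_tip [([328.6, 44.9], 0.83)]
wrist open_jar []
[326.09545761  48.30249509] [325.37516239  73.48116128]
scene nozzle_tip [([319.2, 276.2], 0.64)]
scene open_jar [([433.4, 352.5], 0.89), ([318.1, 293.4], 0.83), ([441.1, 293.1], 0.78)]
[321.40850312 276.34628157] [320.14141223 293.77610952]
side nozzle_tip []
side open_jar [([207.5, 382.0], 0.84), ([293.0, 277.3], 0.64), ([152.4, 344.5], 0.61)]
[289.19010588 236.70480027] [290.20622168 274.30523518]
```

View pics/s.png

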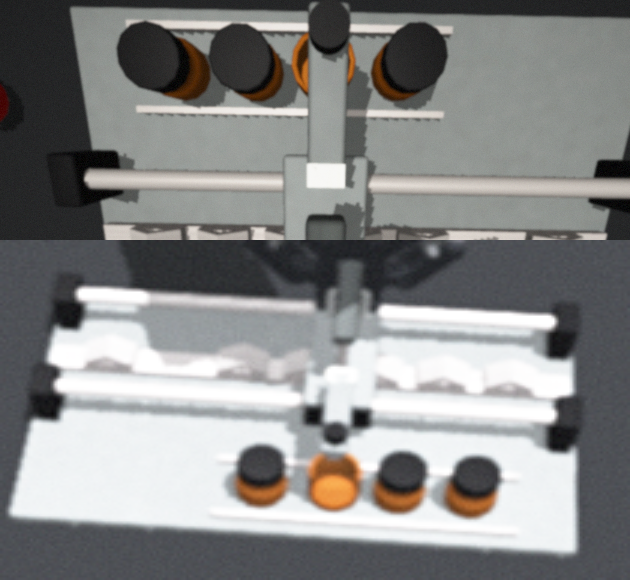

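The nozzle at (328,30) stands centred over the open jar's mouth in the wrist view. Now I release and back off upwards.

Run:
```python
from plant import *
from fit import *
import cv2
q=np.load("q.npy"); sg=int(np.load("sg.npy"))
gripper_to(.085); hold(.3)
x=np.array(read_state()["position"]); print("hit",line_to(x+[0,0,.12],velocity=.12,until_force=15)); hold(.3)
s=read_state(); print(s["clock"],s["position"],s["contact_force"])
T=[]
for n in("side","wrist"):
    p=grab_frame(n)
    for o in["bar_grip","nozzle_tip","open_jar"]:
        print(n,o,[(np.round(np.array(d["point"])*[640,480],1).tolist(),round(d["p"],2)) for d in place_of(p,o)])
    print(proj(p,w(q,0,.0225,.106)),proj(p,w(q,0,.0225,.135)),proj(p,w(q,.11,.0225,.082)),proj(p,w(q,.11,.0225,.012)))
    T.append(p["frame"])
cv2.imwrite("pics/r.png",np.vstack([cv2.resize(T[0][180:340,220:440],(440,320)),T[1][:280,100:540]])[:,:,::-1])
```

```text
hit False
12.2917 [0.53323906 0.09693257 0.23460084] [-0.07413567 -0.06124722 -0.12326782]
side bar_grip [([356.6, 240.2], 0.73)]
side nozzle_tip [([289.1, 236.9], 0.6)]
side open_jar [([208.3, 381.2], 0.88), ([292.8, 277.7], 0.73), ([145.2, 341.9], 0.62)]
[356.96855066 241.97058398] [357.7884715  224.43569548] [289.19010588 236.70480027] [290.20622168 274.30523518]
wrist bar_grip [([321.4, 226.2], 0.85)]
wrist nozzle_tip [([324.2, 78.6], 0.56)]
wrist open_jar [([322.2, 90.0], 0.83), ([90.8, 105.7], 0.58)]
[322.87147627 227.84567604] [322.81719546 238.42724165] [322.80589972  80.71218605] [322.9163894   90.79061878]
```

View pics/r.png

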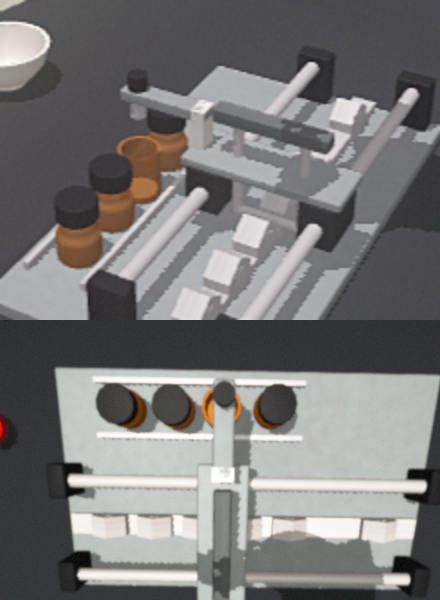

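The bar is down: the side view puts it at row 240, against 242 predicted for down and 224 for up. The nozzle is over the open jar, which is upright, and the robot is clear. Handing in.

```bash
python3 -c "
from plant import *
print(finish_job())"
```

```text
the job is handed in; nothing more can be done
None
```

I slid the carriage to the open jar (second in the row) and let the bar drop into its notch; the last pictures before hand-in showed the nozzle over the jar, the jar upright in place and the gripper clear, but hand-in returned no verdict.

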